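Refit the control knob of a bench variable transformer

ROBOT

A 6-joint arm with a two-finger parallel gripper is mounted at the origin on the work surface. World frame = base frame: x ahead of the robot, y to its left, z up, the work surface at z = 0. Lengths are in m, angles in degrees, forces in N, time in s.
With the tool pointing down it reaches from about 0.3 to 0.75 m from the base axis. Payload 8.5 kg.
Tool frame: the origin (TCP) lies between the finger pads; the fingertips stand 22 mm ahead of it and the grasp point (between the pads) lies 3 mm ahead of it (env.nose_length is the distance from the TCP to the fingertips, in m); z points along the fingers, x is the direction in which the jaws open and shut, and the axes are right-handed (so a half turn about z gives the same grasp; the last joint's range is limited). The gripper opens to 85 mm and grips with 20 to 120 N. Pads are 22 mm wide; open, the fingers measure 114 mm over their backs; the gripper's body (76 mm by 85 mm) begins 54 mm behind the grasp point. The pads swing forward as they close: fully open they stand 13 mm farther back than shut.
Start: joints at [-83.153, 21.807, 74.336, -0, 83.858, -12.336], TCP at [0.181, -0.519, 0.253] pointing down, gripper open.
Joint ranges: [-178.18, 178.18], [-50.72, 133.34], [12.68, 142.11], [-81.47, 261.47], [9.98, 163.14], [-165.26, 165.26]. Speed limits (degrees/s): [136.94, 136.94, 180, 180, 180, 180].

INTERFACE

Orientations are given as a 3x3 rotation matrix whose columns are the frame's x, y, z axes.
In Python, from rig import env gives the robot as it stands.
- The arm moves only by the tool arm_command, never from a script. Its argument "steps" is a list of rows, each an object with "delta_pos": the shift along the world's x, y, z in mm, a list of three; "dr": the turn, a rotation vector about the world's x, y, z in degrees, a list of three. In form: [{"delta_pos": [dx, dy, dz], "dr": [wx, wy, wz]}, ...]. A call has 1 to 20 rows; each row shifts and turns the commanded pose from where the row before left it; what a row does not reach is not made up. A row lasts 1/10 s, in which the tool goes at most 50 mm and 8.59 degrees, less where a joint would pass 70% of its speed; a pose out of reach is approached as far as the arm can. A call with a gripper value outside its range is refused whole. "grip" is the opening, from 0 (shut) to 1 (fully open), set as the call begins (left out, the last holds). The fingers move at their own pace and stop on an object; "squeeze" is the grip in N (left out, the last holds). Time passes only in rows, so rows that do not move let the fingers close. It gives the time, the measured TCP pose, the force and the opening at its end, in the units of the state.
- env.observe(): the state, without advancing time (a new reading comes with each control period).
- env.get_image(name): name is "scene" or "side" or "wrist"; returns the picture (480x640x3 uint8, blue, green, red); there is no depth.
- env.get_calibration(name): a dict with "fx", "fy", "cx", "cy" (pixels), "view" (4x4, takes a point from world to camera coordinates). Camera axes: x right, y up, looking along -z (the intrinsics and any distortion apply to the point x, -y, -z); pixel columns grow to the right and rows downward; lengths in m; the calibration is good to about 2 mm. A picture is of the moment at which its call begins: read the wrist's pose just before it. get_calibration takes no time and is no camera call; for the wrist camera it gives the pose at the moment of the call.
- env.close_job(): hands the job in, once; it reports no verdict.
The state is a dict: "time_s": time; "q": joint angles; "qvel": joint speeds; "joint_efforts": joint torques, N m; "position": TCP position; "tool_rot": TCP orientation; "ft_force": force on the tool from outside, world axes, zero at the start; "wrist_torque": the same for the moment, N m; "grip_width": finger opening in m.
Only numpy, scipy, OpenCV 4.12 (cv2) and the standard library are available. Lean on these libraries where they do the work, as an engineer would, in place of code of your own. Each camera call takes 0.05 s, during which the arm holds its last target. There are 200 camera calls.

TASK

The black control knob has been taken off the grey variable transformer on the bench. Fit it back on the square brass shaft with its white pointer line towards the red zero mark, guiding it on by hand rather than dropping it, push it fully home so that it sits flat on the dial plate, and let go. Leave the multimeter, the parts tray and the screwdriver where they are.

Things in the scene. Friction and masses are not known exactly. Their poses are not given: they have to be found in the camera images.
- transformer: Grey box-shaped variable transformer, 180 x 180 x 120 mm high, fixed to the bench. Origin at the centre of its underside, z up. On top a round dark dial plate, diameter 156 mm, 6 mm thick, upper face 126 mm above the bench, with white ticks and one broad red zero mark on the transformer's -x side, 49 to 75 mm from the shaft axis.
- seat (a point): Centre of the dial plate's upper face, at the foot of the shaft; axes as the transformer's (red mark towards -x, z up). From here a square brass shaft, 16 x 16 mm, rises 24 mm, its sides parallel to x and y; its top 5 mm taper to 10 x 10 mm. The shaft is locked and does not turn.
- knob: Loose control knob, about 0.22 kg, upright on the bench. Origin: centre of its underside, z up. Dark grey skirt 84 mm across, 12 mm high, round a black hub 36 x 36 x 26 mm. A square bore, 19 x 19 mm, 26 mm deep, opens at the centre of the underside, sides parallel to the knob's x and y. A white pointer line marks the -x half. When home, the underside lies on the dial plate.
- wing (a point): Centre of the knob's black grip wing, 44 mm above the knob's underside, axes as the knob's: a bar 84 mm long (x), 22 mm wide (y), 36 mm high, from 26 to 62 mm above the underside. The bore's sides are parallel to it.
- pointer (a point): Pointer end of the wing, where the white line runs down its end face: 42 mm from the knob's axis towards the knob's -x, 50 mm above its underside.
- multimeter: Bystander: orange and black hand-held multimeter lying flat, 180 (x) x 86 (y) x 38 mm, loose. Origin at the centre of its underside.
- parts_tray: Bystander: blue divided parts tray, 120 (x) x 200 (y) x 35 mm, loose, empty. Origin at the centre of its underside.
- screwdriver: Bystander: red-handled screwdriver, 200 mm long along its x, about 30 mm high, lying loose on the bench.
There are look-alikes about, which are no part of the job. Of the things that look like the knob, the smallest one is meant.

How it is judged:
By the outcome, as a careful person would: the job done as asked, in the order asked, and still so for the second after the job is handed in, with the robot touching nothing.
It also fails if it takes over 48 s, if anything falls off the work surface, if the arm or the gripper's body presses on something with over 40 N, if the wrist force passes 120 N, or if a joint passes its speed limit or range.

## Working session

There is one attempt and no reset: what is moved stays moved. The work goes in short steps, Python scripts to look and compute and a tool call to move; the robot and the scene stay as the last step left them, time stands still between calls to the robot, and variables do not carry over. Pictures are saved under pics/ and viewed, about 8 in all and at most 12, crops included, and the job is handed in when it is done.

Besides the shell and the picture viewer there is one more tool, called after "Emit:" as name(argument=value, ...), one argument or row to a line, values as JSON. arm_command: Moves the arm, as the interface text tells. Its arguments: {"type":"object","properties":{"steps":{"type":"array"},"grip":{"type":"number"},"squeeze":{"type":"number"}},"required":["steps"]}

```bash
mkdir -p pics; ls
cat > h.py <<'E'
import numpy as np, cv2, json
from rig import env
def snap(n,f):
    c=env.get_calibration(n); im=env.get_image(n); cv2.imwrite(f,im); return im,c
def ray(c,u,v):
    V=np.array(c["view"]); 
    d=c.get("dist",c.get("distortion"))
    k=np.array([[c["fx"],0,c["cx"]],[0,c["fy"],c["cy"]],[0,0,1]])
    p=cv2.undistortPoints(np.array([[[u,v]]],float),k,None if d is None else np.array(d,float))[0,0]
    R=V[:3,:3]; o=-R.T@V[:3,3]; return o,R.T@np.array([p[0],-p[1],-1.])
def onz(c,u,v,z):
    o,d=ray(c,u,v); return o+d*(z-o[2])/d[2]
def proj(c,P):
    V=np.array(c["view"]); q=V[:3,:3]@np.array(P)+V[:3,3]
    return c["cx"]+c["fx"]*q[0]/-q[2], c["cy"]+c["fy"]*-q[1]/-q[2]
E
python3 - <<'E'
from h import *
for n in ["scene","side"]:
    im,c=snap(n,f"pics/{n}0.png"); print(n,c)
print(env.observe())
E
```

```text
pics
scene {'fx': 455.6211709737608, 'fy': 455.6211709737608, 'cx': 323.8628665180494, 'cy': 244.13899942203582, 'view': array([[-0.78882573,  0.61444357, -0.0145967 ,  0.5101013 ],
       [-0.49597684, -0.62235225,  0.60554491,  0.23851277],
       [ 0.36298889,  0.48490904,  0.79567726, -1.69158295],
       [ 0.        ,  0.        ,  0.        ,  1.        ]])}
side {'fx': 515.359122412019, 'fy': 515.359122412019, 'cx': 318.32142273711264, 'cy': 240.24526102834062, 'view': array([[ 0.92374846, -0.38284792, -0.01078164, -0.59729433],
       [ 0.22606696,  0.52230618,  0.82224692, -0.2411625 ],
       [-0.30916421, -0.7619867 ,  0.56902879, -1.34031915],
       [ 0.        ,  0.        ,  0.        ,  1.        ]])}
{'time_s': 0.1, 'q': array([-8.31541963e+01,  2.18374777e+01,  7.43799285e+01,  1.47475297e-03,
        8.38570221e+01, -1.23341403e+01]), 'qvel': array([-0.0463149 , -0.02202397, -0.11218968,  0.04102042, -0.0781472 ,
       -0.1089756 ]), 'joint_efforts': array([ 3.74823867e-03, -4.49218512e+01, -2.31658566e+01, -1.52238363e-04,
        3.62280392e-03, -4.01720641e-06]), 'position': array([ 0.18068502, -0.51922806,  0.25277307]), 'tool_rot': array([[ 3.28533356e-01, -9.44492360e-01, -1.29430926e-04],
       [-9.44491523e-01, -3.28533242e-01,  1.29280691e-03],
       [-1.26356861e-03, -3.02483780e-04, -9.99999156e-01]]), 'ft_force': array([ 0.39534504, -0.63016664,  0.24815425]), 'wrist_torque': array([0.03737598, 0.03289066, 0.02051207]), 'grip_width': 0.08542733623042006}
```

View pics/scene0.png

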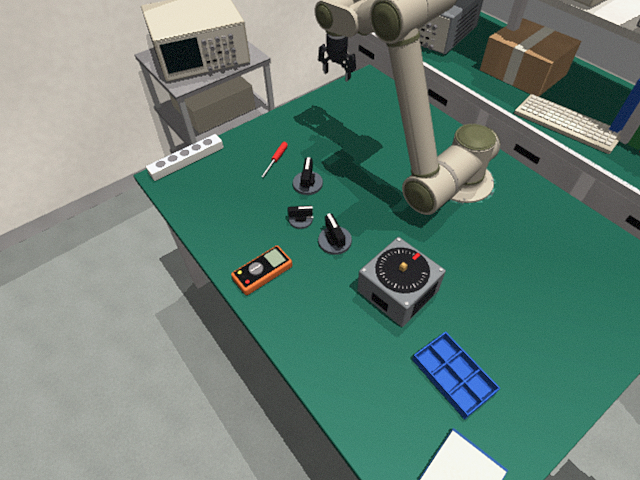

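View pics/side0.png

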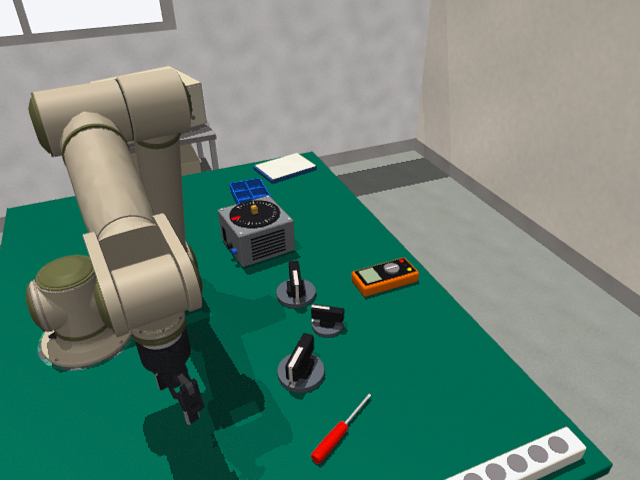

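Candidates: knob look-alikes at scene px (308,183), (300,217) and (335,240), which are side px (302,370), (327,325) and (296,292). The smallest is the middle one, at scene (300,217) / side (327,325). I'll check it in a close crop and measure it.

Run:
```python
from h import *
a=cv2.imread("pics/scene0.png"); b=cv2.imread("pics/side0.png")
ca=env.get_calibration("scene"); cb=env.get_calibration("side")
def up(i,x,y,w,h,s): return cv2.resize(i[y:y+h,x:x+w],None,fx=s,fy=s,interpolation=cv2.INTER_CUBIC)
top=np.hstack([up(a,270,190,100,75,4),up(b,280,285,100,75,4)])
bot=np.hstack([up(a,350,232,100,75,4),up(b,210,190,100,75,4)])
cv2.imwrite("pics/crop1.png",np.vstack([top,bot]))
# three skirts: size
for n,im,c,pts in [("scene",a,ca,[(308,186),(300,217),(335,240)]),("side",b,cb,[(302,370),(327,320),(296,292)])]:
    hsv=cv2.cvtColor(im,cv2.COLOR_BGR2HSV); m=((hsv[...,1]<80)).astype(np.uint8)*255
    nl,l,st,ce=cv2.connectedComponentsWithStats(m)
    for p in pts:
        i=l[p[1],p[0]]; print(n,p,i,st[i],onz(c,*p,0.012).round(3))
# red mark & brass
    red=cv2.inRange(hsv,(0,150,80),(6,255,255))|cv2.inRange(hsv,(174,150,80),(180,255,255))
    br=cv2.inRange(hsv,(12,100,80),(28,255,255))
    for nm,mm in(("red",red),("brass",br)):
        nl,l,st,ce=cv2.connectedComponentsWithStats(mm)
        for i in range(1,nl):
            if st[i,4]>8: print(n,nm,st[i],ce[i].round(1),onz(c,*ce[i],0.126 if nm=="red" else 0.14).round(4))
```

```text
scene (308, 186) 0 [   134      1    506    479 132132] [ 0.47  -0.321  0.012]
scene (300, 217) 120 [288 206  26  23 421] [ 0.581 -0.219  0.012]
scene (335, 240) 122 [318 213  34  42 758] [ 0.549 -0.065  0.012]
scene red [272 142  15  20 129] [279.4 151. ] [ 0.509  -0.4301  0.126 ]
scene red [412 253   9   7  36] [415.7 256. ] [0.4576 0.1967 0.126 ]
scene red [245 279   5   5  20] [247.  281.1] [ 0.8907 -0.0364  0.126 ]
scene brass [ 481   19   63   61 1315] [506.2  46.4] [-0.6392 -0.355   0.14  ]
scene brass [ 514   31   67   65 2122] [546.9  61.3] [-0.6761 -0.1735  0.14  ]
scene brass [263 248   9   6  10] [267.2 250.5] [ 0.791 -0.081  0.14 ]
scene brass [399 262   9  10  56] [403.  266.1] [0.5197 0.2054 0.14  ]
side (302, 370) 67 [ 278  333   47   59 1670] [ 0.463 -0.343  0.012]
side (327, 320) 57 [311 304  33  33 843] [ 0.584 -0.211  0.012]
side (296, 292) 20 [ 276  261   40   47 1065] [ 0.549 -0.073  0.012]
side red [231 216  10   5  31] [235.2 217.7] [0.457  0.1961 0.126 ]
side red [399 259   5   4  15] [401.1 260.4] [ 0.8084 -0.1894  0.126 ]
side red [311 421  37  43 597] [328.9 442.3] [ 0.4144 -0.6135  0.126 ]
side brass [251 205   7   9  54] [254.1 209. ] [0.5186 0.1997 0.14  ]
side brass [352 258  67  39 751] [384.9 282.3] [ 0.7158 -0.2681  0.14  ]
side brass [407 267   5   4  16] [409.1 268.6] [ 0.7991 -0.2439  0.14  ]
side brass [ 26 289   3  14  16] [ 26.7 295.8] [-0.1056  0.0292  0.14  ]
```

View pics/crop1.png

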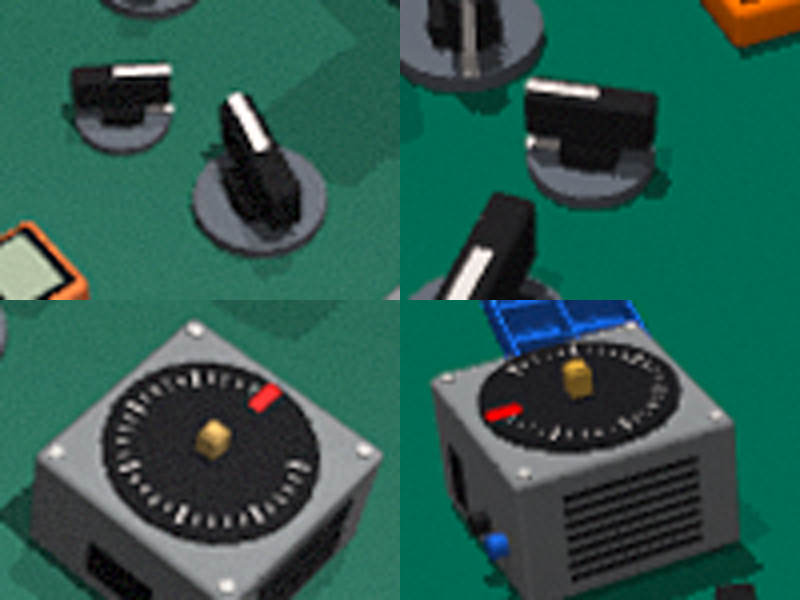

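The crop confirms it: the small knob (scene 300,217) has a skirt as wide as its wing, and its pointer end is at scene (313,207) / side (312,307). The zero mark is at (0.457,0.196) and the shaft at about (0.518,0.202), so the transformer's yaw is near 0. Next I'll compute rough wing poses.

Run:
```python
from h import *
ca=env.get_calibration("scene"); cb=env.get_calibration("side")
for c,p,q in [(ca,(313,207.3),(298.3,207.5)),(cb,(311.8,307),(330,308))]:
    P=onz(c,*p,.062);Q=onz(c,*q,.062); d=P-Q; print(P.round(4),Q.round(4),np.linalg.norm(d).round(4),"pointer dir deg",np.degrees(np.arctan2(d[1],d[0])).round(1))
def tri(z,p,q):
    (o1,d1),(o2,d2)=ray(ca,*p),ray(cb,*q)
    A=np.stack([d1,-d2],1); s=np.linalg.lstsq(A,o2-o1,rcond=None)[0]; a=o1+d1*s[0]; b=o2+d2*s[1]; print(z,((a+b)/2).round(4),np.linalg.norm(a-b).round(4))
tri("brass",(403,266.1),(254.1,209)); tri("red",(415.7,256),(235.2,217.7)); tri("ptr",(313,207.3),(311.8,307))
# screws on box top z=.12 : crop coords
for c,x0,y0,w in [(ca,350,232,[(196,30),(372,153),(228,286),(56,152)]),(cb,210,190,[(48,78),(230,26),(315,115),(125,175)])]:
    P=np.array([onz(c,x0+(x)/4,y0+y/4,.121)[:2] for x,y in w]); print(P.round(4).tolist(),P.mean(0).round(4)); 
    print([np.degrees(np.arctan2(*(P[(i+1)%4]-P[i])[::-1])).round(1) for i in range(4)])
```

```text
[ 0.5442 -0.1897  0.062 ] [ 0.5835 -0.22    0.062 ] 0.0496 pointer dir deg 142.4
[ 0.5463 -0.2001  0.062 ] [ 0.5877 -0.2219  0.062 ] 0.0468 pointer dir deg 152.2
brass [0.5191 0.2042 0.1376] 0.0017
red [0.4573 0.1966 0.1256] 0.0003
ptr [ 0.5452 -0.1939  0.0579] 0.0066
[[0.4504, 0.1196], [0.4293, 0.2789], [0.5861, 0.2935], [0.6056, 0.1377]] [0.5179 0.2074]
[np.float64(97.5), np.float64(5.3), np.float64(-82.9), np.float64(-173.3)]
[[0.4333, 0.2675], [0.5889, 0.2883], [0.6064, 0.1334], [0.4521, 0.1117]] [0.5201 0.2002]
[np.float64(7.6), np.float64(-83.6), np.float64(-172.0), np.float64(96.9)]
```

Emit:
arm_command(
  steps=[
    {"delta_pos":[31,23,0],"dr":[0,0,-4]},
    {"delta_pos":[31,23,0],"dr":[0,0,-4]},
    {"delta_pos":[31,23,0],"dr":[0,0,-4]},
    {"delta_pos":[31,23,0],"dr":[0,0,-4]},
    {"delta_pos":[31,23,0],"dr":[0,0,-4]},
    {"delta_pos":[31,23,0],"dr":[0,0,-4]},
    {"delta_pos":[31,23,0],"dr":[0,0,-4]},
    {"delta_pos":[31,23,0],"dr":[0,0,-4]},
    {"delta_pos":[31,23,0],"dr":[0,0,-4]},
    {"delta_pos":[31,23,0],"dr":[0,0,-4]},
    {"delta_pos":[31,23,0],"dr":[0,0,-4]},
    {"delta_pos":[31,23,0],"dr":[0,0,-4]},
    {"delta_pos":[31,23,0],"dr":[0,0,-4]},
    {"delta_pos":[0,0,0],"dr":[0,0,0]},
  ],
  grip=1,
)

```text
time_s: 1.5
position: [0.5862, -0.2174, 0.2523]
tool_rot: [[-0.54, -0.842, -0.0], [-0.842, 0.54, 0.001], [-0.001, 0.001, -1.0]]
ft_force: [-1.3, -0.3, -0.2]
grip_width: 0.0851
```

Run:
```python
from h import *
im,c=snap("wrist","pics/w1.png"); np.savez("w1.npz",**c); print({k:np.round(v,3) for k,v in c.items()})
print(env.observe()["position"],env.observe()["tool_rot"].round(3))
print(proj(c,[.585,-.218,.062]))
```

```text
{'fx': np.float64(330.786), 'fy': np.float64(330.786), 'cx': np.float64(315.269), 'cy': np.float64(239.478), 'view': array([[-0.54 , -0.842,  0.   ,  0.133],
       [ 0.799, -0.513, -0.313, -0.54 ],
       [ 0.264, -0.169,  0.95 , -0.57 ],
       [ 0.   ,  0.   ,  0.   ,  1.   ]])}
[ 0.58472325 -0.2189123   0.25239805] [[-0.539 -0.842 -0.001]
 [-0.842  0.539  0.001]
 [ 0.     0.001 -1.   ]]
(np.float64(315.52382535272795), np.float64(219.02666884551238))
```

View pics/w1.png

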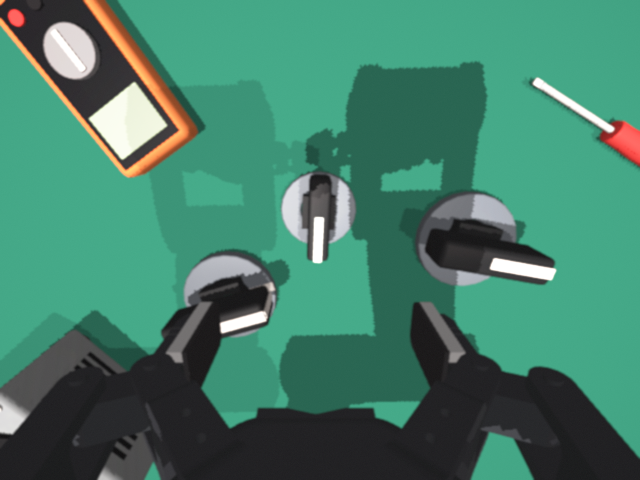

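The wrist view shows the small knob with its skirt centred at about (318,208). The white top line runs from about (320,217) to (318,262), and the pointer is towards the image bottom. I'll measure it precisely.

Run:
```python
from h import *
im=cv2.imread("pics/w1.png"); c=dict(np.load("w1.npz"))
hsv=cv2.cvtColor(im,cv2.COLOR_BGR2HSV)
w=cv2.inRange(hsv,(0,0,225),(180,40,255)); w[:, :300]=0; w[:,340:]=0; w[:205]=0; w[275:]=0
cs=max(cv2.findContours(w,0,1)[0],key=cv2.contourArea); r=cv2.minAreaRect(cs); print("white",r)
b=cv2.boxPoints(r); b=b[np.argsort(b[:,1])]; e0=b[:2].mean(0); e1=b[2:].mean(0)
P=onz(c,*e1,.062);Q=onz(c,*e0,.062);d=P-Q; print(P,Q,np.linalg.norm(d),np.degrees(np.arctan2(d[1],d[0])))
m=(hsv[...,1]<70).astype(np.uint8)*255
m[:, :270]=0; m[:,365:]=0; m[:160]=0; m[275:]=0
cs=max(cv2.findContours(m,0,1)[0],key=cv2.contourArea)[:,0].astype(float)
pts=np.array([onz(c,*p,.012)[:2] for p in cs])
from scipy.optimize import least_squares
f=lambda x:np.hypot(*(pts-x[:2]).T)-.042
s=least_squares(f,[.585,-.218],loss="soft_l1",f_scale=.001); print("skirt ctr",s.x,np.median(abs(s.fun)), len(pts))
# wing outer end from pointer: centre from white
u=d/np.linalg.norm(d); print("ctr from pointer end", (P-u*.042)[:2])
dark=(hsv[...,2]<75).astype(np.uint8)*255; dark[:, :285]=0; dark[:,352:]=0; dark[:170]=0; dark[270:]=0
print("wing cols by row",[(y,np.where((dark|w)[y])[0][[0,-1]].tolist()) for y in range(180,264,10)])
```

```text
white ((317.875244140625, 239.4947967529297), (9.533393859863281, 45.29403305053711), 2.38594388961792)
[ 0.54644019 -0.19497272  0.062     ] [ 0.58509368 -0.2218358   0.062     ] 0.04707140281628683 145.20179458104153
skirt ctr [ 0.5808899  -0.21884729] 0.0009244966759685558 237
ctr from pointer end [ 0.58092921 -0.21894161]
wing cols by row [(180, [310, 330]), (190, [310, 330]), (200, [308, 334]), (210, [308, 334]), (220, [307, 333]), (230, [309, 328]), (240, [309, 327]), (250, [308, 326]), (260, [313, 321])]
```

Emit:
arm_command(
  steps=[
    {"delta_pos":[-2,0,-15],"dr":[0,0,-1]},
    {"delta_pos":[-2,0,-30],"dr":[0,0,-1]},
    {"delta_pos":[0,0,-35],"dr":[0,0,0]},
    {"delta_pos":[0,0,-35],"dr":[0,0,0]},
    {"delta_pos":[0,0,-30],"dr":[0,0,0]},
    {"delta_pos":[0,0,-25],"dr":[0,0,0]},
    {"delta_pos":[0,0,-15],"dr":[0,0,0]},
    {"delta_pos":[0,0,-8],"dr":[0,0,0]},
    {"delta_pos":[0,0,-5],"dr":[0,0,0]},
    {"delta_pos":[0,0,0],"dr":[0,0,0]},
    {"delta_pos":[0,0,0],"dr":[0,0,0]},
  ],
)

```text
time_s: 2.65
position: [0.5799, -0.2208, 0.0562]
tool_rot: [[-0.571, -0.821, 0.001], [-0.821, 0.571, -0.001], [-0.0, -0.001, -1.0]]
ft_force: [-0.1, -1.2, 0.4]
grip_width: 0.0855
```

Emit:
arm_command(
  steps=[
    {"delta_pos":[0,0,0],"dr":[0,0,0]},
    {"delta_pos":[0,0,0],"dr":[0,0,0]},
    {"delta_pos":[0,0,0],"dr":[0,0,0]},
    {"delta_pos":[0,0,0],"dr":[0,0,0]},
    {"delta_pos":[0,0,0],"dr":[0,0,0]},
    {"delta_pos":[0,0,0],"dr":[0,0,0]},
    {"delta_pos":[0,0,0],"dr":[0,0,0]},
    {"delta_pos":[0,0,0],"dr":[0,0,0]},
  ],
  grip=0,
  squeeze=60,
)

```text
time_s: 3.45
position: [0.5799, -0.2205, 0.0557]
tool_rot: [[-0.571, -0.821, 0.001], [-0.821, 0.571, -0.0], [-0.0, -0.001, -1.0]]
ft_force: [0.5, 0.5, 4.7]
grip_width: 0.0208
```

Emit:
arm_command(
  steps=[
    {"delta_pos":[0,0,10],"dr":[0,0,0]},
    {"delta_pos":[0,0,20],"dr":[0,0,0]},
    {"delta_pos":[0,0,35],"dr":[0,0,0]},
    {"delta_pos":[0,0,40],"dr":[0,0,0]},
    {"delta_pos":[0,0,40],"dr":[0,0,0]},
    {"delta_pos":[0,0,30],"dr":[0,0,0]},
    {"delta_pos":[0,0,20],"dr":[0,0,0]},
    {"delta_pos":[0,0,0],"dr":[0,0,0]},
  ],
)

```text
time_s: 4.25
position: [0.5801, -0.2207, 0.2533]
tool_rot: [[-0.571, -0.821, 0.004], [-0.821, 0.571, -0.003], [-0.0, -0.005, -1.0]]
ft_force: [-0.1, -0.2, -2.2]
grip_width: 0.0212
```

Emit:
arm_command(
  steps=[
    {"delta_pos":[-5,15,0],"dr":[0,0,1.5]},
    {"delta_pos":[-10,30,0],"dr":[0,0,3]},
    {"delta_pos":[-10,30,0],"dr":[0,0,3]},
    {"delta_pos":[-10,30,0],"dr":[0,0,3]},
    {"delta_pos":[-10,30,0],"dr":[0,0,3]},
    {"delta_pos":[-10,30,0],"dr":[0,0,3]},
    {"delta_pos":[-10,30,0],"dr":[0,0,3]},
    {"delta_pos":[-10,30,0],"dr":[0,0,3]},
    {"delta_pos":[-10,30,0],"dr":[0,0,3]},
    {"delta_pos":[-10,30,0],"dr":[0,0,3]},
    {"delta_pos":[-10,30,0],"dr":[0,0,3]},
    {"delta_pos":[-10,30,0],"dr":[0,0,3]},
    {"delta_pos":[-10,30,0],"dr":[0,0,3]},
    {"delta_pos":[-10,30,0],"dr":[0,0,3]},
    {"delta_pos":[-5,15,0],"dr":[0,0,1]},
    {"delta_pos":[0,0,0],"dr":[0,0,0]},
    {"delta_pos":[0,0,0],"dr":[0,0,0]},
    {"delta_pos":[0,0,0],"dr":[0,0,0]},
  ],
)

```text
time_s: 6.05
position: [0.4398, 0.1988, 0.2497]
tool_rot: [[0.115, -0.993, -0.001], [-0.993, -0.115, -0.0], [0.0, 0.001, -1.0]]
ft_force: [-0.9, -0.4, -1.5]
grip_width: 0.0214
```

Run:
```python
from h import *
im,c=snap("wrist","pics/w2.png"); np.savez("w2.npz",**c)
o=env.observe(); print(o["position"],o["tool_rot"].round(4),o["grip_width"],o["time_s"],o["q"].round(1),o["ft_force"])
print(proj(c,[.519,.2035,.126]))
```

```text
[0.43990391 0.19877211 0.24988555] [[ 1.150e-01 -9.934e-01 -8.000e-04]
 [-9.934e-01 -1.150e-01 -3.000e-04]
 [ 2.000e-04  8.000e-04 -1.000e+00]] 0.0210999329500769 6.1 [10.2 15.2 84.9 -0.  79.9 93.6] [ 0.17052298 -0.06606157 -1.95989663]
(np.float64(320.104285052408), np.float64(131.59770867158005))
```

View pics/w2.png

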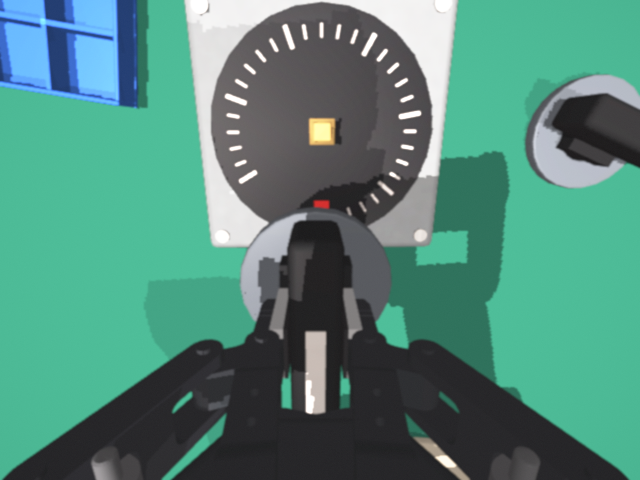

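The wrist view shows the shaft at (321,132), red mark at (321,204), and dial screws at (201,5), (443,5), (222,237) and (421,237). The held knob's skirt spans about x 241–391, with its near edge at y≈209. Next I'll measure the offset between the knob and the shaft.

Run:
```python
from h import *
from scipy.optimize import least_squares
im=cv2.imread("pics/w2.png"); c=dict(np.load("w2.npz")); hsv=cv2.cvtColor(im,cv2.COLOR_BGR2HSV)
br=cv2.inRange(hsv,(12,90,80),(32,255,255)); br[:90]=0; br[170:]=0; br[:,:290]=0; br[:,350:]=0
tp=cv2.inRange(hsv,(20,60,235),(36,255,255)); tp&=br if False else tp; tp[:100]=0; tp[160:]=0; tp[:,:300]=0; tp[:,345:]=0
for nm,m,z in(("brass all",br,.142),("top",tp,.150)):
    cs=max(cv2.findContours(m,0,1)[0],key=cv2.contourArea); r=cv2.minAreaRect(cs); print(nm,r,onz(c,*r[0],z).round(4))
red=cv2.inRange(hsv,(0,150,80),(6,255,255))|cv2.inRange(hsv,(174,150,80),(180,255,255)); red[:190]=0; red[215:]=0;red[:,:300]=0;red[:,345:]=0
ys,xs=np.where(red); y=ys.min()+2; R=onz(c,xs[ys<ys.min()+5].mean(),ys[ys<ys.min()+5].mean(),.126); print("red",R.round(4),xs.mean())
# dial edge: dark/grey boundary along rays
g=cv2.GaussianBlur(hsv[...,2],(3,3),0)
pts=[]
for a in np.radians(range(-200,22,4)):
    best=None
    rr=np.arange(90,128,.5); u=321+rr*np.cos(a); v=128+rr*np.sin(a)*1.05
    ok=(u>1)&(u<638)&(v>1)&(v<478)
    s=cv2.remap(g,u[None].astype(np.float32),v[None].astype(np.float32),1)[0].astype(float)
    d=np.where(ok[6:],s[6:]-s[:-6],0); i=d[20:].argmax()+20
    if d[i]>70: pts.append(onz(c,u[i+3],v[i+3],.126)[:2])
pts=np.array(pts); f=lambda x:np.hypot(*(pts-x[:2]).T)-x[2]
s=least_squares(f,[.52,.2,.078],loss="soft_l1",f_scale=.001); print("dial",s.x,len(pts),np.median(abs(s.fun)))
P=np.array([onz(c,*p,.121)[:2] for p in[(201,5),(443,5),(421,237),(222,237)]]); 
print("screws",P.mean(0),[np.degrees(np.arctan2(*(P[(i+1)%4]-P[i])[::-1])).round(1) for i in range(4)],[np.hypot(*(P[(i+1)%4]-P[i])).round(4) for i in range(4)])
# knob: skirt left/right extents rowwise in low-sat mask, z=underside+.012
zu=.2499-.0557
for y in range(222,300,8):
    row=hsv[y,:,:]; sat=(row[:,1]<70)
    x=300
    l=320
    x1=320
    while sat[x1] and x1<460: x1+=1
    x0=320
    while sat[x0] and x0>180: x0-=1
    print(y,x0,x1,end="; ")
print()
# wing edges (dark) near end
for y in range(216,262,5):
    d=np.where(hsv[y,285:360,2]<60)[0]; print(y,(d[[0,-1]]+285).tolist() if len(d) else None,end="; ")
w=cv2.inRange(hsv,(0,0,150),(180,45,255)); w[:330]=0; w[415:]=0; w[:,:300]=0; w[:,332:]=0
for y in range(335,412,10):
    d=np.where(w[y])[0]; print(y,(d[[0,-1]]).tolist() if len(d) else None,end="; ")
cv2.imwrite("pics/w2c.png",cv2.resize(im[190:420,220:420],None,fx=2.5,fy=2.5,interpolation=cv2.INTER_CUBIC))
```

```text
brass all ((322.0, 131.0), (26.0, 26.0), 90.0) [0.5195 0.2026 0.142 ]
top ((320.0, 130.5), (23.0, 20.0), 90.0) [0.5197 0.204  0.15  ]
red [0.4694 0.1968 0.126 ] 321.3228346456693
dial [0.51918295 0.20290399 0.0769514 ] 56 0.0001363386573423192
screws [0.51815989 0.2021108 ] [np.float64(-83.4), np.float64(-172.8), np.float64(96.6), np.float64(6.5)] [np.float64(0.1551), np.float64(0.1563), np.float64(0.157), np.float64(0.1561)]
222 208 434; 230 209 433; 238 209 432; 246 213 416; 254 245 386; 262 242 389; 270 240 391; 278 239 391; 286 239 391; 294 241 389; 
216 [353, 359]; 221 [302, 332]; 226 [294, 337]; 231 [293, 339]; 236 [291, 340]; 241 [290, 341]; 246 [289, 343]; 251 [288, 343]; 256 [285, 349]; 261 [285, 350]; 335 [306, 325]; 345 [306, 324]; 355 [306, 324]; 365 [306, 324]; 375 [306, 324]; 385 [305, 324]; 395 [305, 324]; 405 [305, 324];
```

View pics/w2c.png

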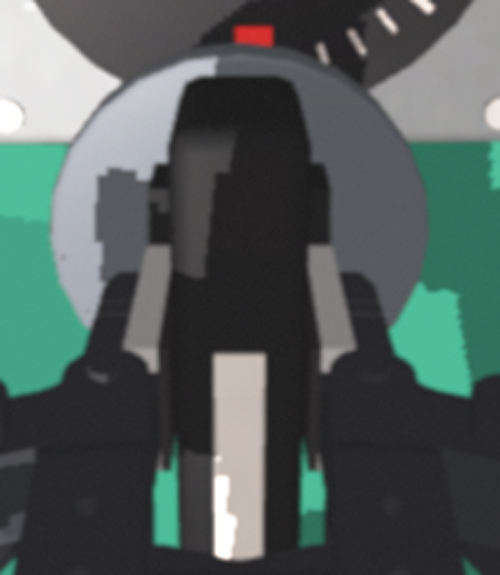

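Run:
```python
from h import *
from scipy.optimize import least_squares
c=dict(np.load("w2.npz")); zu=.2499-.0557
# skirt outline: rows below the transformer edge, lower rim sides
pts=[(245,254),(242,262),(240,270),(239,278),(239,286),(241,294),(386,254),(389,262),(391,270),(391.5,278),(391.5,286),(389.5,294)]
for z in(zu+.012,zu+.006):
    P=np.array([onz(c,x,y,z)[:2] for x,y in pts]); f=lambda s:np.hypot(*(P-s[:2]).T)-s[2]
    s=least_squares(f,[.44,.2,.042]); print("skirt",z,s.x,abs(s.fun).max())
T=onz(c,220+293/2.5*0+295/2.5*0+(315-220),190+60/2.5,zu+.012); print("front top edge -> ctr x", T, )
T=onz(c,315,190+46/2.5,zu); print("front bottom edge", T)
T=onz(c,316,190+78/2.5,zu+.026); print("wing near end, bottom", T)
T=onz(c,316,190+130/2.5,zu+.062); print("wing near end top", T)
P=onz(c,314.6,405,zu+.062);Q=onz(c,315.4,335,zu+.062);d=P-Q;print("line",P,Q,np.degrees(np.arctan2(d[1],d[0]))%360)
print("tcp",env.observe()["position"],proj(c,env.observe()["position"]))
```

```text
skirt 0.20620000000000002 [0.44006813 0.19783632 0.04137936] 0.00024849812985570235
skirt 0.20020000000000002 [0.43714585 0.19748491 0.04290034] 0.000257632167369036
front top edge -> ctr x [0.47946714 0.20260364 0.2062    ]
front bottom edge [0.47961104 0.20260866 0.1942    ]
wing near end, bottom [0.47953193 0.20215492 0.2202    ]
wing near end top [0.48146577 0.20251917 0.2562    ]
line [0.40752952 0.19451157 0.2562    ] [0.44255459 0.19822523 0.2562    ] 186.0523808153862
tcp [0.43990391 0.19877211 0.24988555] (np.float64(313.34391874466365), np.float64(331.40702528132243))
```

The held knob's centre is at about (0.4385,0.1978), with its underside at 0.194. The seat is at (0.5192,0.2029) with yaw 6.7°, and the tool yaw is 6.6°. That means moving by (+80.5,+5,0), then lowering in stages while watching the force.

Emit:
arm_command(
  steps=[
    {"delta_pos":[10,0.5,0],"dr":[0,0,0]},
    {"delta_pos":[20,1.5,0],"dr":[0,0,0]},
    {"delta_pos":[25,1.5,0],"dr":[0,0,0]},
    {"delta_pos":[17,1,0],"dr":[0,0,0]},
    {"delta_pos":[8.5,0.5,0],"dr":[0,0,0]},
    {"delta_pos":[0,0,-10],"dr":[0,0,0]},
    {"delta_pos":[0,0,-14],"dr":[0,0,0]},
    {"delta_pos":[0,0,-10],"dr":[0,0,0]},
    {"delta_pos":[0,0,-4],"dr":[0,0,0]},
    {"delta_pos":[0,0,0],"dr":[0,0,0]},
    {"delta_pos":[0,0,0],"dr":[0,0,0]},
  ],
)

```text
time_s: 7.2
position: [0.5203, 0.2046, 0.2128]
tool_rot: [[0.116, -0.993, 0.001], [-0.993, -0.116, 0.0], [-0.0, -0.001, -1.0]]
ft_force: [-0.2, 0.1, -1.9]
grip_width: 0.0209
```

Run:
```python
from h import *
ims=[]
for n,(x,y) in (("scene",(403,266)),("side",(254,209))):
    im,c=snap(n,f"pics/{n}1.png"); x0,y0=x-50,y-60
    ims.append(cv2.resize(im[y0:y0+110,x0:x0+100],None,fx=4,fy=4,interpolation=cv2.INTER_CUBIC))
cv2.imwrite("pics/crop2.png",np.hstack(ims)); o=env.observe(); print(o["position"],o["tool_rot"].round(3),o["ft_force"],o["time_s"])
```

```text
[0.52037451 0.20460093 0.21290206] [[ 0.116 -0.993  0.001]
 [-0.993 -0.116  0.   ]
 [-0.    -0.001 -1.   ]] [-0.26909857 -0.56116992 -1.82800915] 7.3
```

View pics/crop2.png

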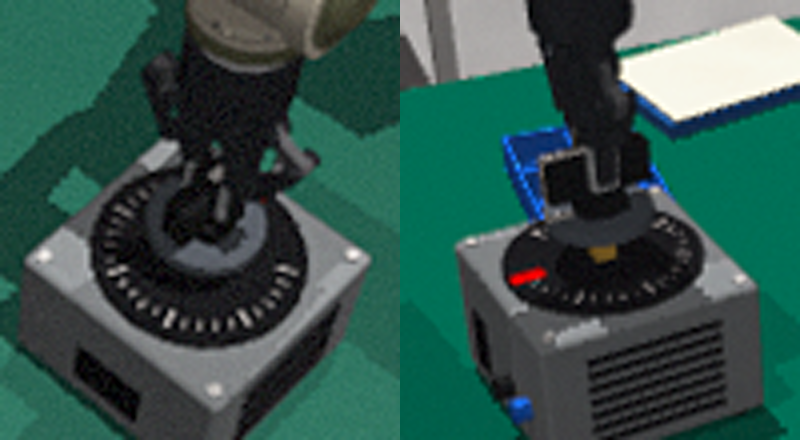

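The knob sits centred over the shaft in both views: brass is visible just under the skirt in the side crop at about (603,253), and the pointer is towards the red mark. Starting a gentle descent.

Emit:
arm_command(
  steps=[
    {"delta_pos":[0,-0.6,-4],"dr":[0,0,0]},
    {"delta_pos":[0,0,-4],"dr":[0,0,0]},
    {"delta_pos":[0,0,-3],"dr":[0,0,0]},
    {"delta_pos":[0,0,-3],"dr":[0,0,0]},
    {"delta_pos":[0,0,-2],"dr":[0,0,0]},
    {"delta_pos":[0,0,0],"dr":[0,0,0]},
  ],
)

```text
time_s: 7.9
position: [0.5201, 0.204, 0.196]
tool_rot: [[0.116, -0.993, -0.001], [-0.993, -0.116, -0.0], [-0.0, 0.001, -1.0]]
ft_force: [-0.1, 0.4, -1.7]
grip_width: 0.0208
```

It's past the taper (underside ≈0.140) with no contact force. Continuing.

Emit:
arm_command(
  steps=[
    {"delta_pos":[0,0,-3],"dr":[0,0,0]},
    {"delta_pos":[0,0,-3],"dr":[0,0,0]},
    {"delta_pos":[0,0,-3],"dr":[0,0,0]},
    {"delta_pos":[0,0,-2],"dr":[0,0,0]},
    {"delta_pos":[0,0,-1],"dr":[0,0,0]},
    {"delta_pos":[0,0,0],"dr":[0,0,0]},
  ],
)

```text
time_s: 8.5
position: [0.5202, 0.2039, 0.1842]
tool_rot: [[0.116, -0.993, -0.0], [-0.993, -0.116, -0.0], [0.0, 0.0, -1.0]]
ft_force: [-0.1, 0.8, -1.7]
grip_width: 0.0208
```

Emit:
arm_command(
  steps=[
    {"delta_pos":[0,0,-1],"dr":[0,0,0]},
    {"delta_pos":[0,0,-1],"dr":[0,0,0]},
    {"delta_pos":[0,0,-1],"dr":[0,0,0]},
    {"delta_pos":[0,0,0],"dr":[0,0,0]},
    {"delta_pos":[0,0,0],"dr":[0,0,0]},
  ],
)

```text
time_s: 9.0
position: [0.5202, 0.2039, 0.1817]
tool_rot: [[0.116, -0.993, 0.0], [-0.993, -0.116, 0.0], [0.0, -0.0, -1.0]]
ft_force: [-0.5, 0.1, 1.6]
grip_width: 0.0211
```

Emit:
arm_command(
  steps=[
    {"delta_pos":[0,0,-0.5],"dr":[0,0,0]},
    {"delta_pos":[0,0,-0.5],"dr":[0,0,0]},
    {"delta_pos":[0,0,0],"dr":[0,0,0]},
    {"delta_pos":[0,0,0],"dr":[0,0,0]},
  ],
)

```text
time_s: 9.4
position: [0.5202, 0.204, 0.1816]
tool_rot: [[0.116, -0.993, 0.001], [-0.993, -0.116, 0.0], [0.0, -0.001, -1.0]]
ft_force: [-5.0, -1.6, 10.3]
grip_width: 0.021
```

It's home: TCP at 0.1816 (expected 0.1817), with 10 N of push reacted. I'll unload, release and go straight up.

Emit:
arm_command(
  steps=[
    {"delta_pos":[0,0,0.8],"dr":[0,0,0]},
    {"delta_pos":[0,0,0],"dr":[0,0,0]},
    {"delta_pos":[0,0,0],"dr":[0,0,0]},
  ],
)

```text
time_s: 9.7
position: [0.5202, 0.204, 0.1816]
tool_rot: [[0.116, -0.993, 0.001], [-0.993, -0.116, 0.0], [0.0, -0.001, -1.0]]
ft_force: [-2.7, -1.7, 6.7]
grip_width: 0.0209
```

Emit:
arm_command(
  steps=[
    {"delta_pos":[0,0,0],"dr":[0,0,0]},
    {"delta_pos":[0,0,0],"dr":[0,0,0]},
    {"delta_pos":[0,0,0],"dr":[0,0,0]},
    {"delta_pos":[0,0,0],"dr":[0,0,0]},
    {"delta_pos":[0,0,0],"dr":[0,0,0]},
    {"delta_pos":[0,0,0],"dr":[0,0,0]},
    {"delta_pos":[0,0,0],"dr":[0,0,0]},
    {"delta_pos":[0,0,0],"dr":[0,0,0]},
  ],
  grip=1,
)

```text
time_s: 10.5
position: [0.5202, 0.2039, 0.1812]
tool_rot: [[0.116, -0.993, 0.0], [-0.993, -0.116, 0.0], [-0.0, -0.0, -1.0]]
ft_force: [0.8, 0.1, -0.0]
grip_width: 0.0854
```

Emit:
arm_command(
  steps=[
    {"delta_pos":[0,0,8],"dr":[0,0,0]},
    {"delta_pos":[0,0,15],"dr":[0,0,0]},
    {"delta_pos":[0,0,25],"dr":[0,0,0]},
    {"delta_pos":[0,0,30],"dr":[0,0,0]},
    {"delta_pos":[-20,-5,20],"dr":[0,0,0]},
    {"delta_pos":[-30,-10,0],"dr":[0,0,0]},
    {"delta_pos":[-30,-10,0],"dr":[0,0,0]},
    {"delta_pos":[0,0,0],"dr":[0,0,0]},
    {"delta_pos":[0,0,0],"dr":[0,0,0]},
  ],
)

```text
time_s: 11.4
position: [0.4403, 0.179, 0.28]
tool_rot: [[0.116, -0.993, 0.002], [-0.993, -0.116, 0.0], [-0.0, -0.002, -1.0]]
ft_force: [0.5, 0.4, -0.1]
grip_width: 0.0852
```

Run:
```python
from h import *
ims=[]
im,cw=snap("wrist","pics/w3.png"); np.savez("w3.npz",**cw)
s,c=snap("side","pics/side2.png"); sc,c2=snap("scene","pics/scene2.png")
a=cv2.resize(s[150:270,200:310],(400,436),interpolation=cv2.INTER_CUBIC)
b=cv2.resize(im,(400,300)); b=np.vstack([b,np.zeros((136,400,3),np.uint8)])
cv2.imwrite("pics/crop3.png",np.hstack([a,b])); o=env.observe(); print(o["position"],o["ft_force"],o["time_s"])
# bystander change
for f,g in(("scene0","scene2"),("side0","side2")):
    A,B=[cv2.cvtColor(cv2.imread(f"pics/{x}.png"),cv2.COLOR_BGR2HSV) for x in(f,g)]
    for n,lo,hi in(("orange",(8,180,150),(16,255,255)),("blue",(108,150,80),(120,255,255)),("red",(0,200,120),(4,255,255))):
        print(g,n,[np.argwhere(cv2.inRange(x,lo,hi)).mean(0).round(1).tolist() for x in(A,B)])
```

```text
[0.44105934 0.17909277 0.27915184] [-0.84439819 -0.01390619 -0.00492087] 11.55
scene2 orange [[274.3, 261.9], [274.5, 261.3]]
scene2 blue [[354.7, 469.8], [350.9, 472.2]]
scene2 red [[187.8, 322.9], [191.5, 323.2]]
side2 orange [[279.8, 382.6], [279.9, 382.7]]
side2 blue [[192.7, 247.3], [191.8, 247.0]]
side2 red [[429.2, 326.3], [431.8, 327.5]]
```

View pics/crop3.png

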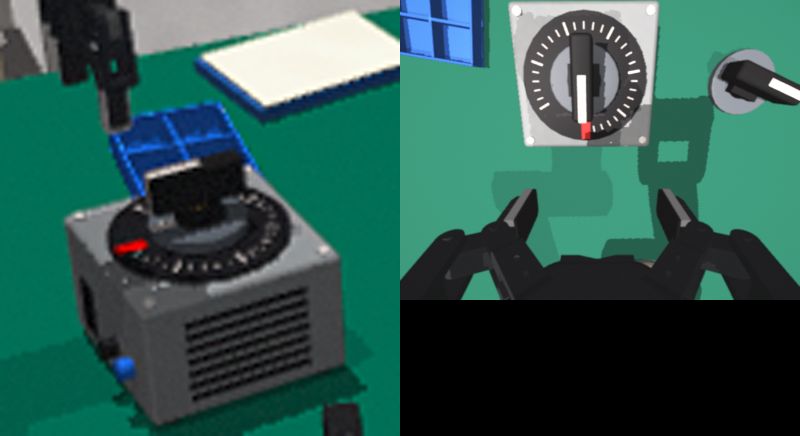

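The knob sits level on the dial with its white line at the red mark (wrist crop: line (582,85), mark (586,131)). The gripper is clear. Handing in.

```bash
python3 -c "
from rig import env
print(env.close_job())"
```

```text
the job is handed in; nothing more can be done
None
```

I fitted the smallest of the three look-alike knobs onto the square shaft by hand, pushed it home, let go and backed the gripper away. The job was handed in at about 11.6 s of the 48 s allowed.

**Checks that agreed**
- **Seating:** the knob stopped at TCP height 0.1816 m, against 0.1817 m expected for fully home. At that point it pushed back with about 10 N.
- **Alignment:** the tool was at 6.6° yaw and the transformer at 6.7°. The last pictures show the knob level on the dial with its white line at the red mark.
- **Release:** with the gripper open and clear, the wrist force reads about zero.

**Checks that were less clean**
- **Knob line angle:** the white line measured 186.05° while in the gripper, about 0.6° off the zero direction. I relied on the flat pads and did not correct it.
- **Bystanders:** the multimeter's colour centre moved by less than 1 pixel in both views. The blue and red colour centres moved by up to about 4 pixels. I put that down to changes in what was hidden and shaded, because the arm never came near the tray or the screwdriver, but I did not check it separately.

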